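# Reverse the polarimeter tube for its second reading

## Robot

A 6-joint arm with a two-finger parallel gripper is mounted at the origin on a cart in front of the work surface, level with it; the furniture and walls round the work are solid. World frame = base frame: x ahead of the robot, y to its left, z up, the work surface at z = 0. Lengths are in m, angles in rad, forces in N, time in s.
With the tool pointing down it reaches from about 0.4 to 0.825 m from the base axis. Payload 7 kg.
Tool frame: the origin (TCP) lies at the very end of the fingers, on their centre line; the grasp point (between the pads) lies 19 mm behind it; z points along the fingers, y is the line along which they close (so a half turn about z gives the same grasp; the last joint's range is limited). The gripper opens to 88 mm and grips with 3 to 60 N. Pads are 19 mm wide; open, the fingers measure 130 mm over their backs; the gripper's body (78 mm by 193 mm) begins 47 mm behind the grasp point.
Start: joints at [1.498, 0.359, 0.012, 0, -1.224, -0.288], TCP at [0.238, 0.632, 0.227] pointing down, gripper open.
Joint ranges: [-3.07, 3.07], [-1.43, 2.12], [-1.02, 1.25], [-3.03, 1.67], [-3.05, -0], [-3.03, 3.03]. Speed limits (rad/s): [2.39, 2.39, 3.01, 3.14, 3.14, 3.14].

## Interface

Orientations are given as [roll, pitch, yaw] about the fixed x, y, z axes, in that order (R = Rz(yaw) Ry(pitch) Rx(roll)).
In Python, from station import * gives the robot as it stands.
- The arm moves only by the tool servo_tool, never from a script. Its argument "moves" is a list of rows, each an object of numbers: "jaw": the opening, from 0 (shut) to 1 (fully open); "dx", "dy", "dz": the shift along the world's x, y, z in m; "roll": the turn about the world's z in degrees. A call has exactly 10 rows; each row shifts and turns the commanded pose from where the row before left it; what a row does not reach is not made up. A row lasts 1/8 s, in which the tool goes at most 62.5 mm and 10.7 degrees, less where a joint would pass 70% of its speed; a pose out of reach is approached as far as the arm can. A call with a gripper value outside its range is refused whole. The fingers move at their own pace and stop on an object; "newtons" is the grip in N (left out, the last holds). Time passes only in rows, so rows that do not move let the fingers close, or fill a call up. It gives the time, the measured TCP pose, the force, the opening and the grip force at its end, in the units of the state.
- get_state(): the state, without advancing time (a new reading comes with each control period).
- grab_frame(name): name is "scene" or "top"; returns (picture, depth): 420x560x3 uint8, red, green, blue; 420x560 float32, m along the optical axis (not along the pixel's ray), 0 where there is no reading.
- calibration(name): a dict with "intrinsics" (3x3 intrinsics, pixels), "R" (3x3) and "t" (3): a world point X has camera coordinates R X + t. Camera axes: x right, y down, z forward; pixel columns grow to the right and rows downward; lengths in m; the calibration is good to about 2 mm. A picture is of the moment at which its call begins. calibration takes no time and is no camera call.
- job_done(): hands the job in; it is judged then, once.
The state is a dict: "t": time; "q": joint angles; "qd": joint speeds; "joint_efforts": joint torques, N m; "eef_pos": TCP position; "ee_rot": TCP orientation; "force": force on the tool from outside, world axes, zero at the start; "moment": the same for the moment, N m; "width": finger opening in m; "gripper_force": force on a finger pad.
Only numpy, scipy, OpenCV 4.12 (cv2) and the standard library are available. Lean on these libraries where they do the work, as an engineer would, in place of code of your own. Each camera call takes 0.05 s, during which the arm holds its last target. There are 200 camera calls.

## Task

The first reading of the sample tube is done; get the polarimeter ready for the reversed reading. Lift its lid open until it rests back on its stop, turn the glass tube end for end and lay it back in the V rests with its black cap right up against the steel end-stop bracket, then shut the lid. The tube is glass, so set it down rather than drop it, and do not shift the loose things standing around the instrument.

Things in the scene. Friction and masses are not known exactly. Their poses are not given: they have to be found in the camera images.
- polarimeter: White bench polarimeter, fixed, 190 (x) x 340 (y) x 106 mm high. Origin at desk level under the middle of its sample chamber; x to its back, y to its left (lamp) end, -y to the detector end with the display. Chamber: an open well, inside x -65 to 65, y -85 to 85 mm, rim 95 and floor 35 mm above the desk; the housings at both ends stand 106 mm high.
- rest_axis (a point): Point on the light axis, which runs along the polarimeter's y over two aluminium V rests (polarimeter frame 0, 0, 72 mm). Rests at y -70 to -32 and 34 to 80 mm, 45 degree sides, upper edges 24 mm either side of the axis and 2 mm above it. The gap between them is free for fingers, down to the floor 37 mm below the axis. A tube laid in the rests lies on this axis and slides along y.
- stop_face (a point): Centre of the face of the steel end-stop bracket, an upright bent plate 50 mm wide, top 13 mm above this point, on the light axis at the -y (detector) end of the V rests (polarimeter frame 0, -70, 72 mm). Axes as the polarimeter's; the face looks to +y.
- lid_plate (a joint): Angle of the chamber lid: 0 shut, 1.75 lying back on its stop, just past upright. It falls shut from below about 1.3 and falls back on its stop from above about 1.6.
- lid_hinge (a point): Middle of the lid's hinge axis (along the polarimeter's y), at the back of the chamber, polarimeter frame 78, 0, 97 mm.
- lid_grip (a point): Holding point on the black upright grip, 26 (x) x 20 (y) x 40 mm high, near the lid's front edge: 28 mm above the lid's face, 12 mm below the grip's top. Pinch it across its 20 mm (y). Turns with the lid; shut, it is 138 mm in front of and 38 mm above the hinge. The lid is a grey plate 162 (x) x 165 (y) x 11 mm, front edge 26 mm beyond this point.
- tube: Loose glass sample tube, 130 mm long, 0.11 kg: body 18 mm in diameter, a bulge (28 mm in diameter, 18 long) near the black end, a cap 30 mm in diameter, 16 long on each end. Origin at the middle; y along the axis to the black cap. Plain glass to grip from 40 mm on the steel side to 25 mm on the black side of the middle. At the start it lies in the rests, steel cap at the stop.
- black_end (a point): Centre of the end face of the tube's black cap (tube frame 0, 65, 0 mm).
- steel_end (a point): Centre of the end face of the tube's steel cap (tube frame 0, -65, 0 mm).
- reagent_bottle: Brown reagent bottle with a red cap, 58 mm across, 110 mm high, standing loose. Origin under its middle.
- small_beaker: Small glass beaker, 60 mm across, 86 mm high, loose. Origin under its middle.
- metal_box: Aluminium box with a black top, 77 x 92 x 35 mm, loose. Origin under its middle.
- large_beaker: Large glass beaker, 88 mm across, 129 mm high, loose. Origin under its middle.

How it is judged:
On the way, in this order (a step that is already met when the one before it is completed fails the run):
1. the lid lies back on its stop, at rest (value of joint lid_plate above 1.68 rad and velocity of joint lid_plate between -0.1 and 0.1 rad/s), for 0.2 s.
2. with the lid still open, the turned tube lies in the V rests with its black cap against the stop bracket, let go (y of black_end in the frame of stop_face below 0.003 m and x of black_end in the frame of stop_face between -0.003 and 0.003 m and z of black_end in the frame of stop_face between -0.003 and 0.003 m and x of steel_end in the frame of stop_face between -0.004 and 0.004 m and z of steel_end in the frame of stop_face between -0.004 and 0.004 m and contact force between the fingers and tube below 0.1 N and value of joint lid_plate above 1.5 rad), for 0.3 s.
At the end, for the whole second after the job is handed in: The lid is shut (within 0.03 rad) and under it the tube lies still in the V rests, turned end for end: its black end face within 3 mm of the stop bracket's face and within 3 mm of the light axis sideways and in height, its steel end within 4 mm of that axis (y of black_end in the frame of stop_face below 0.003 m and x of black_end in the frame of stop_face between -0.003 and 0.003 m and z of black_end in the frame of stop_face between -0.003 and 0.003 m and x of steel_end in the frame of stop_face between -0.004 and 0.004 m and z of steel_end in the frame of stop_face between -0.004 and 0.004 m and value of joint lid_plate below 0.03 rad and linear speed of tube below 0.02 m/s); the robot touches nothing.
It fails at once if the tube is dropped (moves faster than 0.6 m/s while the fingers do not hold it) (linear speed of tube above 0.6 m/s and contact force between the fingers and tube below 0.1 N).
It fails at once if the reagent bottle is shifted by more than 30 mm (distance of reagent_bottle from where it was at the start of the episode above 0.03 m).
It fails at once if the small beaker is shifted by more than 30 mm (distance of small_beaker from where it was at the start of the episode above 0.03 m).
It fails at once if the metal box is shifted by more than 30 mm (distance of metal_box from where it was at the start of the episode above 0.03 m).
It fails at once if the large beaker is shifted by more than 30 mm (distance of large_beaker from where it was at the start of the episode above 0.03 m).
It also fails if it takes over 72 s, if anything falls off the work surface, if the arm or the gripper's body presses on something with over 40 N, if the wrist force passes 120 N, or if a joint passes its speed limit or range.

## Working session

There is one attempt and no reset: what is moved stays moved. The work goes in short steps, Python scripts to look and compute and a tool call to move; the robot and the scene stay as the last step left them, time stands still between calls to the robot, and variables do not carry over. Pictures are saved under pics/ and viewed, at most 10 in all, crops included, and the job is handed in when it is done.

Besides the shell and the picture viewer there is one more tool, called after "Call:" as name(argument=value, ...) on one line, values as JSON. servo_tool: Moves the arm, as the interface text tells. Its arguments: {"type":"object","properties":{"moves":{"type":"array","items":{"type":"object","properties":{"jaw":{"type":"number"},"dx":{"type":"number"},"dy":{"type":"number"},"dz":{"type":"number"},"roll":{"type":"number"}}}},"newtons":{"type":"number"}},"required":["moves"]}

```bash
mkdir -p pics
python3 - <<'E'
from station import *
import cv2,numpy as np
for n in("scene","top"):
    p,d=grab_frame(n); cv2.imwrite(f"pics/{n}0.png",p[:,:,::-1]); np.save(f"{n}0.npy",d)
    c=calibration(n); print(n,c["intrinsics"],c["R"],c["t"], -c["R"].T@c["t"])
print(get_state())
E
```

```text
scene [[416.48248667   0.         283.24954424]
 [  0.         416.48248667 203.56447189]
 [  0.           0.           1.        ]] [[ 0.85247495 -0.52273215  0.00612812]
 [-0.25106893 -0.41967058 -0.872262  ]
 [ 0.45853118  0.74204293 -0.48900046]] [-0.347564    0.32826557  0.78389006] [ 0.01926885 -0.62559955  0.67178609]
top [[520.71424736   0.         275.07425147]
 [  0.         520.71424736 202.86432018]
 [  0.           0.           1.        ]] [[ 1.91333665e-02 -9.99815905e-01  1.43864387e-03]
 [-9.96998215e-01 -1.91873763e-02 -7.50093561e-02]
 [ 7.50231511e-02  8.56130372e-07 -9.97181792e-01]] [0.23764227 0.59305995 1.58484719] [0.46783258 0.24897643 1.62452392]
{'t': 0.1, 'q': array([ 1.49806587e+00,  3.59312099e-01,  1.11795759e-02, -3.19159253e-04,
       -1.22410706e+00, -2.88067588e-01]), 'qd': array([-1.17935576e-03, -1.71041334e-03,  1.16512549e-03,  1.12335109e-04,
        1.39571862e-05, -1.51302432e-04]), 'joint_efforts': array([-2.03679003e-03, -5.84160805e+01,  2.93752563e+01,  7.01555505e+00,
        1.01738196e-02, -5.52959568e-05]), 'eef_pos': array([0.23817771, 0.63112462, 0.22572918]), 'ee_rot': array([ 3.14012361e+00, -1.22383404e-04, -3.60906618e-01]), 'force': array([ 0.35700908,  0.06295048, -0.13812271]), 'moment': array([ 0.00970315,  0.02629022, -0.01073552]), 'gripper_force': 0.0, 'width': 0.08735587246228275}
```

View pics/top0.png

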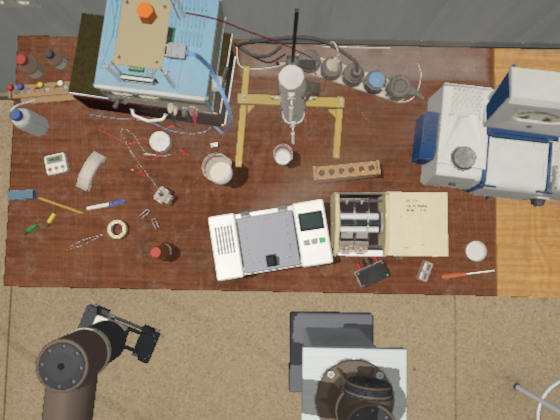

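View pics/scene0.png

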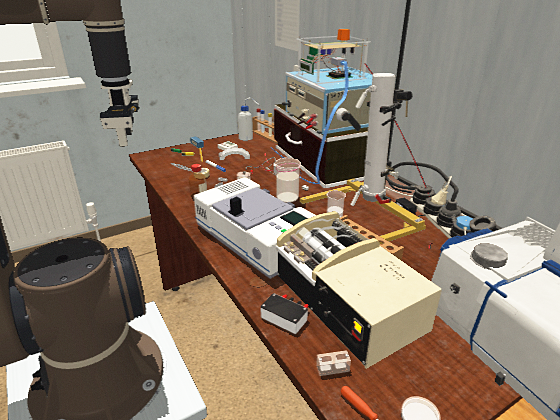

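The top view shows the polarimeter at about (270,240), the lid's black grip at (271,260), the red-capped bottle at (160,252), the beakers at (218,168) and (283,155), and the box at (372,273). The scene view agrees.

```bash
cat > h.py <<'E'
from station import *
import cv2,numpy as np
def ray(n,uv,z):
    c=calibration(n);uv=np.atleast_2d(np.asarray(uv,float))
    o=-c["R"].T@c["t"]
    d=np.c_[uv,np.ones(len(uv))]@np.linalg.inv(c["intrinsics"]).T@c["R"]
    return o+d*((z-o[2])/d[:,2])[:,None]
def cloud(n,d):
    c=calibration(n);h,w=d.shape;u,v=np.meshgrid(np.arange(w),np.arange(h))
    P=np.stack([u*d,v*d,d],-1)@np.linalg.inv(c["intrinsics"]).T
    return (P-c["t"])@c["R"]
E
python3 - <<'E'
from h import *
p=cv2.imread("pics/top0.png")[:,:,::-1];d=np.load("top0.npy");P=cloud("top",d)
roi=np.zeros(d.shape,bool);roi[190:290,195:338]=1
hsv=cv2.cvtColor(p,cv2.COLOR_RGB2HSV)
print([ (a,np.round(P[a[1],a[0]],3)) for a in [(225,250),(313,245),(265,235),(271,260)]])
m=roi&(P[...,2]>.098)&(P[...,2]<.116)&(hsv[...,2]>150)&(hsv[...,1]<40)
lab=cv2.connectedComponentsWithStats(m.astype(np.uint8))
for s,c in zip(lab[2],lab[3]): print(s,c)
m2=m
pts=P[m2][:,:2].astype(np.float32)
print(cv2.minAreaRect(pts),np.median(P[m2][:,2]))
b=cv2.boxPoints(cv2.minAreaRect(pts));print(b)
g=roi&(P[...,2]>.13)&(P[...,2]<.16);q=P[g];print(g.sum(),q.mean(0),q.min(0),q.max(0))
print(cv2.minAreaRect(q[q[:,2]>.14][:,:2].astype(np.float32)))
v=p.copy();v[m]=(255,0,0);v[g]=(0,255,0)
cv2.imwrite("pics/m.png",cv2.resize(v[180:295,130:400][:,:,::-1],None,fx=2.9,fy=2.9,interpolation=0))
E
```

```text
[((225, 250), array([0.442, 0.392, 0.105])), ((313, 245), array([0.461, 0.136, 0.105])), ((265, 235), array([0.488, 0.277, 0.101])), ((271, 260), array([0.417, 0.257, 0.153]))]
[     0      0    560    420 228967] [279.82438954 208.66044452]
[ 209  199  125   82 6216] [267.60698198 240.41972329]
[288 206   1   1   1] [288. 206.]
[266 209   1   1   1] [266. 209.]
[271 208   3   3   3] [272. 209.]
[259 211   3   1   3] [260. 211.]
[268 210   1   1   1] [268. 210.]
[249 212   1   1   1] [249. 212.]
[252 212   3   3   3] [253. 213.]
[265 212   1   1   1] [265. 212.]
[237 215   2   2   3] [237.66666667 215.66666667]
((0.4767285883426666, 0.25948604941368103), (0.18917012214660645, 0.34452325105667114), 10.221999168395996) 0.10602968660807446
[[0.35307482 0.41222814]
 [0.41421482 0.07317333]
 [0.6003823  0.10674396]
 [0.5392424  0.44579875]]
229 [0.50260383 0.12622295 0.14358158] [0.4028118  0.06951831 0.13018355] [0.61472277 0.26613931 0.15392044]
((0.47569364309310913, 0.14095094799995422), (0.1025383397936821, 0.2772331237792969), 43.352813720703125)
```

View pics/m.png

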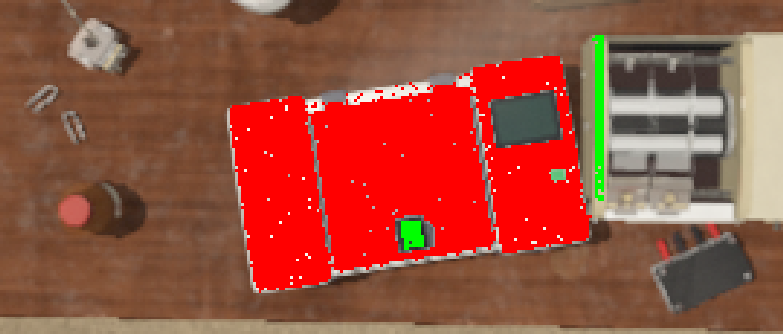

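The mask covers the whole case, with the grip green at (272,261). Next I'll check the grip's position, the obstacles and the hand's real shape.

Run:
```python
from h import *
p=cv2.imread("pics/top0.png")[:,:,::-1];d=np.load("top0.npy");P=cloud("top",d)
roi=np.zeros(d.shape,bool);roi[245:280,250:290]=1
g=roi&(P[...,2]>.125)&(P[...,2]<.17);q=P[g];print(g.sum(),np.median(q,0),q.min(0),q.max(0))
v,u=np.nonzero(g);print("grip px",u.min(),u.max(),v.min(),v.max(),u.mean(),v.mean(), ray("top",[[u.mean(),v.mean()]],.147))
th=np.radians(10.22);c=np.array([.4767,.2595]);R=np.array([[np.cos(th),-np.sin(th)],[np.sin(th),np.cos(th)]])
L=(P[...,:2]-c)@R
ok=d>0
for nm,a in [("hi>.2 near",(P[...,2]>.2)&(P[...,0]>.3)&(P[...,0]<.85)&(abs(L[...,1])<.3)),]:
    q=P[ok&a]; 
    for lo in np.arange(.3,.86,.05):
        s=q[(q[:,0]>=lo)&(q[:,0]<lo+.05)]
        if len(s): print(round(lo,2),len(s),s[:,1].min(),s[:,1].max(),s[:,2].min(),s[:,2].max())
for nm,(u,v) in dict(bottle=(158,252),box=(372,273),lb=(218,168),sb=(283,155)).items(): print(nm,P[v,u],ray("top",[[u,v]],.1))
# hand
st=get_state();y=st["ee_rot"][2];t=st["eef_pos"]
from scipy.spatial.transform import Rotation as Ro
T=Ro.from_euler("xyz",st["ee_rot"]).as_matrix()
for n in("top","scene"):
    D=np.load(n+"0.npy");Q=(cloud(n,D)-t)@T
    s=Q[(D>0)&(np.abs(Q[...,0])<.12)&(np.abs(Q[...,1])<.15)&(Q[...,2]<.01)&(Q[...,2]>-.3)]
    for z in np.arange(-.3,.01,.02):
        k=s[(s[:,2]>=z)&(s[:,2]<z+.02)]
        if len(k)>3: print(n,round(z,2),len(k),np.round(np.r_[k[:,0].min(),k[:,0].max(),k[:,1].min(),k[:,1].max()],3))
s=cv2.imread("pics/scene0.png")[70:160,70:170]
a=cv2.resize(s,None,fx=4,fy=4,interpolation=2)
b=cv2.resize(cv2.imread("pics/top0.png")[295:395,50:150+20],None,fx=3.5,fy=3.5,interpolation=2)
im=np.zeros((360,800,3),np.uint8);im[:,:380]=a[:,:380];im[:350,380:800]=b[:350,:420]
cv2.imwrite("pics/hand.png",im)
```

```text
65 [0.41699434 0.25724881 0.1463971 ] [0.4028118  0.24587514 0.13922931] [0.42857554 0.26613931 0.15392044]
grip px 268 275 256 265 271.33846153846156 260.12307692307695 [[0.41677233 0.25641814 0.147     ]]
0.75 148 0.2085540419572675 0.5333588611607771 0.20104286934738647 0.39365569480964596
0.8 2760 0.16442945770525857 0.6303385750643501 0.20010843732963796 0.4793662341450511
bottle [0.43276779 0.58372315 0.11642173] [[0.43238597 0.58736821 0.1       ]]
box [ 0.37986797 -0.04899981  0.03425219] [[ 0.38350475 -0.03668035  0.1       ]]
lb [0.68525649 0.42155999 0.07989487] [[0.68242646 0.41931361 0.1       ]]
sb [0.73618355 0.22735272 0.03288393] [[0.72486776 0.22826455 0.1       ]]
top -0.3 128 [-0.011  0.048 -0.02   0.049]
top -0.28 137 [-0.018  0.048 -0.024  0.049]
top -0.26 133 [-0.019  0.048 -0.028  0.049]
top -0.24 118 [-0.022  0.048 -0.025  0.049]
top -0.22 123 [-0.014  0.048 -0.026  0.05 ]
top -0.2 42 [-0.02   0.048 -0.022  0.049]
top -0.18 85 [ 0.017  0.042 -0.047  0.02 ]
top -0.16 15 [ 0.032  0.041 -0.031  0.02 ]
top -0.14 10 [0.022 0.028 0.014 0.021]
top -0.12 863 [-0.038  0.042 -0.094  0.1  ]
top -0.1 386 [-0.039  0.042 -0.091  0.1  ]
top -0.08 72 [ 0.023  0.041 -0.084  0.092]
top -0.04 6 [ 0.01   0.013 -0.054 -0.041]
scene -0.3 302 [-0.043  0.048 -0.002  0.052]
scene -0.28 292 [-0.044  0.048 -0.005  0.051]
scene -0.26 288 [-0.043  0.047 -0.004  0.051]
scene -0.24 286 [-0.043  0.047 -0.005  0.05 ]
scene -0.22 271 [-0.043  0.047 -0.001  0.049]
scene -0.2 180 [-0.042  0.047  0.     0.049]
scene -0.18 209 [-0.036  0.041 -0.051  0.04 ]
scene -0.16 153 [-0.037  0.041 -0.036  0.021]
scene -0.14 153 [-0.021  0.028 -0.045  0.021]
scene -0.12 411 [-0.036  0.041 -0.098  0.102]
scene -0.1 311 [-0.039  0.041 -0.097  0.101]
scene -0.08 194 [-0.038  0.04  -0.094  0.095]
scene -0.06 53 [-0.009  0.013  0.05   0.071]
scene -0.04 60 [-0.01   0.013 -0.043  0.066]
scene -0.02 98 [-0.011  0.013 -0.063  0.066]
```

View pics/hand.png

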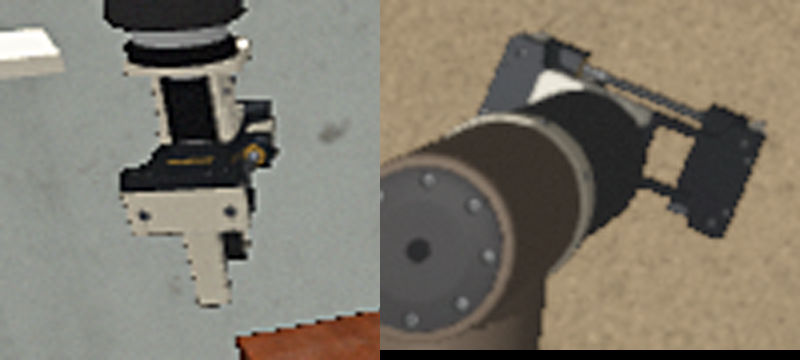

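The side blocks move with the fingers, so the hand should get narrower as it closes. I'll move over the lid grip.

Call:
servo_tool(moves=[{"dx": 0.022,"dy": -0.047,"roll": 3.9,"jaw": 0.6},{"dx": 0.022,"dy": -0.047,"roll": 3.9,"jaw": 0.6},{"dx": 0.022,"dy": -0.047,"roll": 3.9,"jaw": 0.6},{"dx": 0.022,"dy": -0.047,"roll": 3.9,"jaw": 0.6},{"dx": 0.022,"dy": -0.047,"roll": 3.9,"jaw": 0.6},{"dx": 0.022,"dy": -0.047,"roll": 3.9,"jaw": 0.6},{"dx": 0.022,"dy": -0.047,"roll": 3.9,"jaw": 0.6},{"dx": 0.022,"dy": -0.046,"roll": 3.6,"jaw": 0.6},{"jaw": 0.6},{"jaw": 0.6}], newtons=15)

```text
$.moves[0]: bad value
```

Run:
```python
from h import *
st=get_state();print(st["eef_pos"],st["ee_rot"],st["q"],st["width"])
from scipy.spatial.transform import Rotation as Ro
T=Ro.from_euler("xyz",st["ee_rot"]).as_matrix();t=st["eef_pos"]
for n in("top","scene"):
    p,D=grab_frame(n);Q=(cloud(n,D)-t)@T
    cv2.imwrite(f"pics/{n}1.png",p[:,:,::-1])
    s=Q[(D>0)&(np.abs(Q[...,0])<.12)&(np.abs(Q[...,1])<.15)&(Q[...,2]<.01)&(Q[...,2]>-.3)]
    for z in np.arange(-.2,.01,.02):
        k=s[(s[:,2]>=z)&(s[:,2]<z+.02)]
        if len(k)>3: print(n,round(z,2),len(k),np.round(np.r_[k[:,0].min(),k[:,0].max(),k[:,1].min(),k[:,1].max()],3))
```

```text
[0.23817771 0.63112462 0.22572918] [ 3.14012361e+00 -1.22383404e-04 -3.60906618e-01] [ 1.49806587e+00  3.59312099e-01  1.11795759e-02 -3.19159253e-04
 -1.22410706e+00 -2.88067588e-01] 0.08735587246228275
top -0.2 40 [-0.014  0.048 -0.023  0.049]
top -0.18 84 [ 0.018  0.042 -0.047  0.02 ]
top -0.16 16 [ 0.035  0.041 -0.038  0.02 ]
top -0.14 11 [0.021 0.027 0.015 0.021]
top -0.12 858 [-0.04   0.041 -0.094  0.1  ]
top -0.1 398 [-0.037  0.041 -0.091  0.1  ]
top -0.08 68 [ 0.024  0.041 -0.086  0.092]
top -0.04 7 [ 0.011  0.013 -0.053 -0.039]
scene -0.2 180 [-0.042  0.047 -0.002  0.048]
scene -0.18 216 [-0.036  0.041 -0.05   0.043]
scene -0.16 147 [-0.037  0.041 -0.038  0.022]
scene -0.14 148 [-0.021  0.028 -0.047  0.022]
scene -0.12 413 [-0.036  0.041 -0.092  0.102]
scene -0.1 306 [-0.038  0.041 -0.093  0.1  ]
scene -0.08 194 [-0.038  0.041 -0.088  0.093]
scene -0.06 54 [-0.01   0.013  0.048  0.071]
scene -0.04 62 [-0.01   0.012 -0.045  0.068]
scene -0.02 92 [-0.009  0.013 -0.059  0.065]
```

View pics/scene1.png

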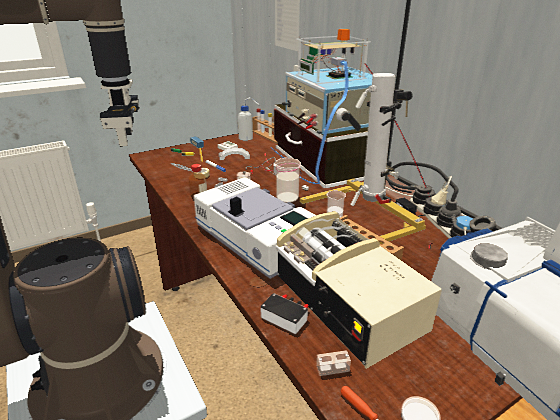

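The call was refused, so the arm hasn't moved and the view is unchanged. I'll give every field in each row.

Call:
servo_tool(moves=[{"dx": 0.022,"dy": -0.047,"dz": 0,"roll": 3.9,"jaw": 0.6},{"dx": 0.022,"dy": -0.047,"dz": 0,"roll": 3.9,"jaw": 0.6},{"dx": 0.022,"dy": -0.047,"dz": 0,"roll": 3.9,"jaw": 0.6},{"dx": 0.022,"dy": -0.047,"dz": 0,"roll": 3.9,"jaw": 0.6},{"dx": 0.022,"dy": -0.047,"dz": 0,"roll": 3.9,"jaw": 0.6},{"dx": 0.022,"dy": -0.047,"dz": 0,"roll": 3.9,"jaw": 0.6},{"dx": 0.022,"dy": -0.047,"dz": 0,"roll": 3.9,"jaw": 0.6},{"dx": 0.022,"dy": -0.046,"dz": 0,"roll": 3.6,"jaw": 0.6},{"dx": 0,"dy": 0,"dz": 0,"roll": 0,"jaw": 0.6},{"dx": 0,"dy": 0,"dz": 0,"roll": 0,"jaw": 0.6}], newtons=15)

```text
t: 1.45
eef_pos: [0.4144, 0.2565, 0.2267]
ee_rot: [-3.141, -0.0, 0.177]
force: [-0.4, 0.2, -0.1]
width: 0.0525
gripper_force: 0.0
```

Run:
```python
from h import *
st=get_state();print(st["eef_pos"],st["ee_rot"],st["q"],st["width"])
from scipy.spatial.transform import Rotation as Ro
T=Ro.from_euler("xyz",st["ee_rot"]).as_matrix();t=st["eef_pos"]
for n in("top","scene"):
    p,D=grab_frame(n);Q=(cloud(n,D)-t)@T
    cv2.imwrite(f"pics/{n}2.png",p[:,:,::-1])
    s=Q[(D>0)&(np.abs(Q[...,0])<.12)&(np.abs(Q[...,1])<.15)&(Q[...,2]<.01)&(Q[...,2]>-.3)]
    for z in np.arange(-.14,.01,.02):
        k=s[(s[:,2]>=z)&(s[:,2]<z+.02)]
        if len(k)>3: print(n,round(z,2),len(k),np.round(np.r_[k[:,0].min(),k[:,0].max(),k[:,1].min(),k[:,1].max()],3))
```

```text
[0.41439584 0.25650781 0.22667106] [-3.14127592e+00 -2.31622224e-04  1.77153731e-01] [ 9.58703906e-01  4.54477726e-02 -3.88812816e-01 -6.79978861e-05
 -1.13614823e+00  7.89274810e-01] 0.05246068030675868
top -0.12 663 [-0.04   0.038 -0.093  0.1  ]
top -0.1 101 [-0.039  0.038 -0.089  0.097]
top -0.08 6 [-0.031  0.031 -0.062  0.072]
scene -0.14 260 [-0.025  0.028 -0.052  0.019]
scene -0.12 748 [-0.04   0.039 -0.097  0.098]
scene -0.1 577 [-0.04   0.039 -0.094  0.098]
scene -0.08 336 [-0.04   0.04  -0.089  0.091]
scene -0.06 85 [-0.012  0.01  -0.049  0.048]
scene -0.04 153 [-0.012  0.012 -0.044  0.047]
scene -0.02 142 [-0.012  0.011 -0.044  0.045]
```

The body stays ±97 mm wide at any jaw opening. With the lid open I'll therefore have to grasp the tube from about 13 mm in front of its axis, pushing it up the V. First, lower onto the lid grip and pinch.

Call:
servo_tool(moves=[{"dx": 0.002,"dy": 0,"dz": -0.03,"roll": 0,"jaw": 0.6},{"dx": 0,"dy": 0,"dz": -0.03,"roll": 0,"jaw": 0.6},{"dx": 0,"dy": 0,"dz": -0.03,"roll": 0,"jaw": 0.6},{"dx": 0,"dy": 0,"dz": -0.02,"roll": 0,"jaw": 0.6},{"dx": 0,"dy": 0,"dz": 0,"roll": 0,"jaw": 0.4},{"dx": 0,"dy": 0,"dz": 0,"roll": 0,"jaw": 0.1},{"dx": 0,"dy": 0,"dz": 0,"roll": 0,"jaw": 0.1},{"dx": 0,"dy": 0,"dz": 0,"roll": 0,"jaw": 0.1},{"dx": 0,"dy": 0,"dz": 0,"roll": 0,"jaw": 0.1},{"dx": 0,"dy": 0,"dz": 0,"roll": 0,"jaw": 0.1}], newtons=15)

```text
t: 2.8
eef_pos: [0.4163, 0.2601, 0.1177]
ee_rot: [-3.135, -0.003, 0.179]
force: [-9.4, 13.1, 1.0]
width: 0.0198
gripper_force: 15.0
```

Run:
```python
import numpy as np
th=np.linspace(0,1.74,21);x=-138*np.cos(th)+38*np.sin(th);z=138*np.sin(th)+38*np.cos(th)
y=np.radians(10.2)
for a,b in zip(np.diff(x),np.diff(z)): print(np.round([a*np.cos(y),a*np.sin(y),b],1))
```

```text
[ 3.8  0.7 11.8]
[ 4.8  0.9 11.5]
[ 5.7  1.  11. ]
[ 6.6  1.2 10.5]
[7.5 1.4 9.8]
[8.3 1.5 9.1]
[9.1 1.6 8.4]
[9.8 1.8 7.5]
[10.4  1.9  6.6]
[10.9  2.   5.7]
[11.3  2.   4.7]
[11.7  2.1  3.7]
[12.   2.2  2.7]
[12.2  2.2  1.6]
[12.2  2.2  0.5]
[12.2  2.2 -0.6]
[12.1  2.2 -1.7]
[12.   2.2 -2.7]
[11.7  2.1 -3.8]
[11.3  2.  -4.8]
```

Call:
servo_tool(moves=[{"dx": 0.003,"dy": 0.005,"dz": 0.012,"roll": 0,"jaw": 0.1},{"dx": 0.005,"dy": 0.001,"dz": 0.0115,"roll": 0,"jaw": 0.1},{"dx": 0.006,"dy": 0.001,"dz": 0.011,"roll": 0,"jaw": 0.1},{"dx": 0.0065,"dy": 0.001,"dz": 0.0105,"roll": 0,"jaw": 0.1},{"dx": 0.0075,"dy": 0.0015,"dz": 0.01,"roll": 0,"jaw": 0.1},{"dx": 0.0085,"dy": 0.0015,"dz": 0.009,"roll": 0,"jaw": 0.1},{"dx": 0.009,"dy": 0.0015,"dz": 0.0085,"roll": 0,"jaw": 0.1},{"dx": 0.01,"dy": 0.002,"dz": 0.0075,"roll": 0,"jaw": 0.1},{"dx": 0.0105,"dy": 0.002,"dz": 0.0065,"roll": 0,"jaw": 0.1},{"dx": 0.011,"dy": 0.002,"dz": 0.0055,"roll": 0,"jaw": 0.1}])

```text
t: 4.05
eef_pos: [0.4943, 0.2744, 0.2094]
ee_rot: [3.141, -0.0, 0.178]
force: [-1.6, -4.1, -0.1]
width: 0.0197
gripper_force: 15.0
```

Call:
servo_tool(moves=[{"dx": 0.0115,"dy": 0.002,"dz": 0.0045,"roll": 0,"jaw": 0.1},{"dx": 0.0115,"dy": 0.002,"dz": 0.0035,"roll": 0,"jaw": 0.1},{"dx": 0.012,"dy": 0.002,"dz": 0.0025,"roll": 0,"jaw": 0.1},{"dx": 0.012,"dy": 0.002,"dz": 0.0015,"roll": 0,"jaw": 0.1},{"dx": 0.012,"dy": 0.002,"dz": 0.0005,"roll": 0,"jaw": 0.1},{"dx": 0.012,"dy": 0.002,"dz": -0.0005,"roll": 0,"jaw": 0.1},{"dx": 0.012,"dy": 0.002,"dz": -0.0015,"roll": 0,"jaw": 0.1},{"dx": 0.012,"dy": 0.002,"dz": -0.0025,"roll": 0,"jaw": 0.1},{"dx": 0.0115,"dy": 0.002,"dz": -0.004,"roll": 0,"jaw": 0.1},{"dx": 0.009,"dy": 0.0015,"dz": -0.004,"roll": 0,"jaw": 0.1}])

```text
t: 5.3
eef_pos: [0.6104, 0.2955, 0.2088]
ee_rot: [-3.141, -0.002, 0.179]
force: [0.9, 0.4, 4.7]
width: 0.0205
gripper_force: 15.0
```

Call:
servo_tool(moves=[{"dx": 0,"dy": 0,"dz": 0,"roll": 0,"jaw": 0.1},{"dx": 0,"dy": 0,"dz": 0,"roll": 0,"jaw": 0.5},{"dx": 0,"dy": 0,"dz": 0,"roll": 0,"jaw": 0.6},{"dx": 0,"dy": 0,"dz": 0,"roll": 0,"jaw": 0.6},{"dx": 0,"dy": 0,"dz": 0.03,"roll": 0,"jaw": 0.6},{"dx": 0,"dy": 0,"dz": 0.05,"roll": 0,"jaw": 0.6},{"dx": 0,"dy": 0,"dz": 0.05,"roll": 0,"jaw": 0.6},{"dx": -0.055,"dy": 0,"dz": 0.02,"roll": -10,"jaw": 0.6},{"dx": -0.055,"dy": 0,"dz": 0,"roll": -10,"jaw": 0.6},{"dx": -0.055,"dy": 0.01,"dz": 0,"roll": -10,"jaw": 0.6}])

```text
t: 6.55
eef_pos: [0.4422, 0.3041, 0.3588]
ee_rot: [-3.141, 0.0, -0.352]
force: [-0.4, 1.8, 0.9]
width: 0.0525
gripper_force: 0.0
```

Call:
servo_tool(moves=[{"dx": -0.02,"dy": 0.04,"dz": 0,"roll": -10,"jaw": 0.6},{"dx": -0.02,"dy": 0.04,"dz": 0,"roll": -10,"jaw": 0.6},{"dx": -0.02,"dy": 0.04,"dz": 0,"roll": -10,"jaw": 0.6},{"dx": -0.02,"dy": 0.04,"dz": 0,"roll": -10,"jaw": 0.6},{"dx": -0.02,"dy": 0.04,"dz": 0,"roll": -10,"jaw": 0.6},{"dx": 0,"dy": 0.04,"dz": 0,"roll": -9.6,"jaw": 0.6},{"dx": 0,"dy": 0.03,"dz": 0,"roll": 0,"jaw": 0.6},{"dx": 0,"dy": 0,"dz": 0,"roll": 0,"jaw": 0.6},{"dx": 0,"dy": 0,"dz": 0,"roll": 0,"jaw": 0.6},{"dx": 0,"dy": 0,"dz": 0,"roll": 0,"jaw": 0.6}])

```text
t: 7.8
eef_pos: [0.344, 0.5738, 0.3592]
ee_rot: [-3.141, 0.001, -1.386]
force: [-0.2, 0.1, 0.2]
width: 0.0523
gripper_force: 0.0
```

Run:
```python
from h import *
print(get_state()["eef_pos"],get_state()["ee_rot"])
ims=[]
for n,(a,b,c,e) in dict(top=(185,290,200,340),scene=(150,290,170,340)).items():
    p,D=grab_frame(n);np.save(n+"3.npy",D);cv2.imwrite(f"pics/{n}3.png",p[:,:,::-1])
    ims.append(cv2.resize(p[a:b,c:e,::-1],(390,int(390*(b-a)/(e-c))),interpolation=2))
H=max(i.shape[0] for i in ims);o=np.zeros((H,780,3),np.uint8)
for k,i in enumerate(ims): o[:i.shape[0],390*k:390*k+390]=i
cv2.imwrite("pics/v3.png",o)
```

```text
[0.34395141 0.5737827  0.35918674] [-3.14123779e+00  6.56331173e-04 -1.38562414e+00]
```

View pics/v3.png

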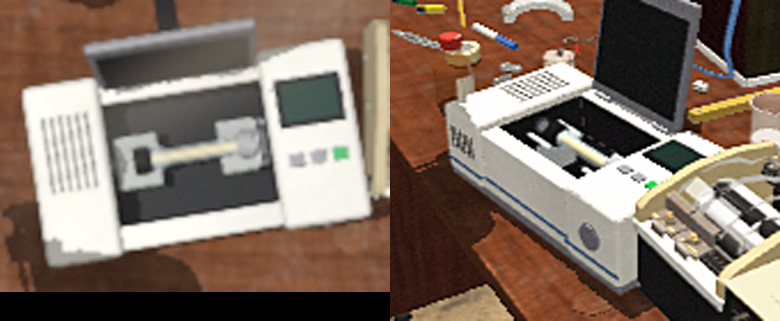

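The lid is lying back. The glass body shows at about (200,152) in the crop, between the rests, with the black cap on the left. Now measuring the axis, the well and the lid plane.

Run:
```python
from h import *
th=np.radians(10.22);c=np.array([.4767,.2595]);R=np.array([[np.cos(th),-np.sin(th)],[np.sin(th),np.cos(th)]])
loc=lambda X:(X[...,:2]-c)@R*1000
p=cv2.imread("pics/top3.png")[:,:,::-1];hsv=cv2.cvtColor(p,cv2.COLOR_RGB2HSV);D=np.load("top3.npy");P=cloud("top",D);L=loc(P)
# well: dark & connected
roi=np.zeros(D.shape,np.uint8);roi[205:275,235:300]=1
# profile of depth heights along local axes
ok=D>0
def sect(name,m,ax,bins):
    for lo in bins:
        s=m&(L[...,ax]>=lo)&(L[...,ax]<lo+4)
        if s.sum(): print(name,lo,s.sum(),np.round(np.median(P[s][:,2])*1000,1),p[s].mean(0).astype(int))
sect("y@x0",ok&(abs(L[...,0])<4),1,range(-100,101,4))
sect("x@y0",ok&(abs(L[...,1]-0)<12),0,range(-76,84,4))
# tube centreline from ivory pixels
m=(roi>0)&(hsv[...,1]>30)&(hsv[...,2]>150)&(hsv[...,0]<40)
v,u=np.nonzero(m);X=loc(ray("top",np.c_[u,v],.079));print("ivory",m.sum(),X.min(0),X.max(0))
for lo in range(-40,41,10):
    s=(X[:,1]>=lo)&(X[:,1]<lo+10)
    if s.sum(): print(lo,s.sum(),X[s,0].mean(),X[s,0].min(),X[s,0].max())
# lid plane, scene
D=np.load("scene3.npy");P=cloud("scene",D);L=loc(P);
m=(D>0)&(L[...,0]>60)&(L[...,0]<140)&(abs(L[...,1])<90)&(P[...,2]>.12)&(P[...,2]<.27)
q=np.c_[L[m],P[m][:,2]*1000]
A=np.c_[q[:,1:],np.ones(len(q))];w=np.ones(len(q),bool)
for _ in range(8):
    k=np.linalg.lstsq(A[w],q[w,0],rcond=None)[0];w=abs(q[:,0]-A@k)<4
print("lid x=a*y+b*z+c",k,w.sum(),len(q),"at z120,160",k@[0,120,1],k@[0,160,1],k@[0,190,1],q[w,1].min(),q[w,1].max(),q[w,2].max())
```

```text
y@x0 -100 2 110.3 [253 251 243]
y@x0 -96 5 106.0 [253 250 242]
y@x0 -92 4 102.6 [253 250 242]
y@x0 -88 3 108.6 [253 251 243]
y@x0 -84 5 104.1 [248 246 238]
y@x0 -80 6 73.8 [154 151 146]
y@x0 -76 3 41.1 [103 103 105]
y@x0 -72 4 40.0 [124 124 125]
y@x0 -68 1 40.0 [116 116 117]
y@x0 -64 4 86.8 [183 182 184]
y@x0 -60 4 83.6 [189 188 190]
y@x0 -56 3 83.2 [192 191 193]
y@x0 -52 5 84.1 [191 190 192]
y@x0 -48 3 88.4 [190 189 191]
y@x0 -44 3 78.6 [198 196 189]
y@x0 -40 6 78.8 [223 218 192]
y@x0 -36 3 83.1 [227 221 192]
y@x0 -32 3 86.1 [226 219 191]
y@x0 -28 4 79.1 [230 224 193]
y@x0 -24 4 81.7 [221 214 184]
y@x0 -20 4 83.3 [220 213 184]
y@x0 -16 5 83.0 [225 219 189]
y@x0 -12 2 79.7 [230 223 191]
y@x0 -8 1 86.0 [230 222 189]
y@x0 -4 6 81.9 [224 217 186]
y@x0 0 3 82.2 [223 217 187]
y@x0 4 3 79.5 [223 216 187]
y@x0 8 4 81.4 [229 222 190]
y@x0 12 3 81.7 [221 214 183]
y@x0 16 4 81.9 [220 213 183]
y@x0 20 5 79.1 [226 219 188]
y@x0 24 2 77.3 [231 224 192]
y@x0 28 2 79.9 [229 222 189]
y@x0 32 6 78.3 [219 215 188]
y@x0 36 3 86.6 [225 221 198]
y@x0 40 4 85.9 [226 224 203]
y@x0 44 4 86.5 [234 231 207]
y
[... 1652 characters left out ...]
 9 -1.0299570964516045 -4.416514675741491 2.3569980424247077
-20 12 -0.2329925703361385 -5.45462911826834 4.235453429870109
-10 13 -0.46424441220931745 -4.515763233075506 4.70506080304598
0 12 -0.7099601115201194 -5.553696020345999 4.134791375167661
10 11 0.07804003978309883 -4.1456258575258005 4.604323764295229
20 14 -0.5751479775547159 -5.652731187056282 4.503619009573228
30 8 -0.9897601136764993 -4.244885736418813 2.5254010300846494
40 2 -1.6638965065853417 -1.8985283652979599 -1.4292646478727236
lid x=a*y+b*z+c [-5.10266777e-03  1.89955654e-01  5.91161538e+01] 1967 2084 at z120,160 81.91083236379778 89.50905853776227 95.20772816823563 -76.49225297812234 89.9859984702062 258.4385288595837
```

Well centre is about 6.5 mm to +y of the case centre, the tube lies on the axis, and the lid plane is at x≈82 to 90 mm. I'll move above the tube, 15 mm in front of its axis.

Call:
servo_tool(moves=[{"dx": 0.0167,"dy": -0.0444,"dz": 0,"roll": -0.4,"jaw": 0.6},{"dx": 0.0167,"dy": -0.0444,"dz": 0,"roll": 0,"jaw": 0.6},{"dx": 0.0167,"dy": -0.0444,"dz": 0,"roll": 0,"jaw": 0.6},{"dx": 0.0167,"dy": -0.0444,"dz": 0,"roll": 0,"jaw": 0.6},{"dx": 0.0167,"dy": -0.0444,"dz": 0,"roll": 0,"jaw": 0.6},{"dx": 0.0167,"dy": -0.0444,"dz": 0,"roll": 0,"jaw": 0.6},{"dx": 0.0167,"dy": -0.0444,"dz": 0,"roll": 0,"jaw": 0.6},{"dx": 0,"dy": 0,"dz": -0.05,"roll": 0,"jaw": 0.6},{"dx": 0,"dy": 0,"dz": -0.05,"roll": 0,"jaw": 0.6},{"dx": 0,"dy": 0,"dz": -0.04,"roll": 0,"jaw": 0.6}])

```text
t: 9.15
eef_pos: [0.4603, 0.2626, 0.2174]
ee_rot: [-3.141, 0.0, -1.393]
force: [1.2, 0.2, -0.3]
width: 0.0525
gripper_force: 0.0
```

Call:
servo_tool(moves=[{"dx": 0,"dy": 0,"dz": -0.02,"roll": 0,"jaw": 0.6},{"dx": 0,"dy": 0,"dz": -0.02,"roll": 0,"jaw": 0.6},{"dx": 0,"dy": 0,"dz": -0.02,"roll": 0,"jaw": 0.6},{"dx": 0,"dy": 0,"dz": -0.02,"roll": 0,"jaw": 0.6},{"dx": 0,"dy": 0,"dz": -0.02,"roll": 0,"jaw": 0.6},{"dx": 0,"dy": 0,"dz": -0.015,"roll": 0,"jaw": 0.6},{"dx": 0,"dy": 0,"dz": 0,"roll": 0,"jaw": 0.6},{"dx": 0,"dy": 0,"dz": 0,"roll": 0,"jaw": 0.6},{"dx": 0,"dy": 0,"dz": 0,"roll": 0,"jaw": 0.6},{"dx": 0,"dy": 0,"dz": 0,"roll": 0,"jaw": 0.6}])

```text
t: 10.4
eef_pos: [0.4609, 0.2639, 0.1041]
ee_rot: [-3.141, 0.001, -1.392]
force: [0.4, -0.8, -0.1]
width: 0.0526
gripper_force: 0.0
```

Call:
servo_tool(moves=[{"dx": 0.001,"dy": 0,"dz": 0,"roll": 0,"jaw": 0.62},{"dx": 0,"dy": 0,"dz": -0.008,"roll": 0,"jaw": 0.62},{"dx": 0,"dy": 0,"dz": -0.008,"roll": 0,"jaw": 0.62},{"dx": 0,"dy": 0,"dz": -0.007,"roll": 0,"jaw": 0.62},{"dx": 0,"dy": 0,"dz": -0.006,"roll": 0,"jaw": 0.62},{"dx": 0,"dy": 0,"dz": -0.004,"roll": 0,"jaw": 0.62},{"dx": 0,"dy": 0,"dz": -0.004,"roll": 0,"jaw": 0.62},{"dx": 0,"dy": 0,"dz": -0.004,"roll": 0,"jaw": 0.62},{"dx": 0,"dy": 0,"dz": 0,"roll": 0,"jaw": 0.62},{"dx": 0,"dy": 0,"dz": 0,"roll": 0,"jaw": 0.62}])

```text
t: 11.65
eef_pos: [0.4618, 0.2638, 0.0627]
ee_rot: [-3.141, 0.0, -1.392]
force: [1.6, 0.4, -0.1]
width: 0.0544
gripper_force: 0.0
```

Run:
```python
from h import *
st=get_state();print(st["eef_pos"],st["force"],st["width"])
ims=[]
for n,(a,b,c,e) in dict(top=(185,290,200,340),scene=(130,270,170,340)).items():
    p,D=grab_frame(n)
    ims.append(cv2.resize(p[a:b,c:e,::-1],(390,int(390*(b-a)/(e-c))),interpolation=2))
H=max(i.shape[0] for i in ims);o=np.zeros((H,780,3),np.uint8)
for k,i in enumerate(ims): o[:i.shape[0],390*k:390*k+390]=i
cv2.imwrite("pics/v4.png",o)
```

```text
[0.46179747 0.2637811  0.06269485] [ 1.57126328  0.36849726 -0.07171837] 0.05435937170495453
```

View pics/v4.png

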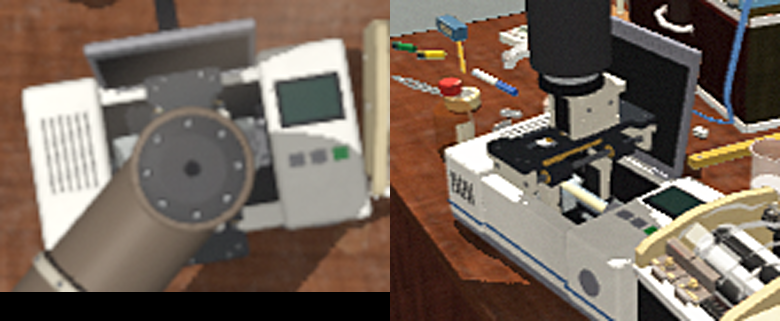

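The fingers straddle the tube, whose glass shows between them at (585,195), and the body clears the lid. Close slowly while rising, so the rear finger walks the tube up the front slope of the V.

Call:
servo_tool(moves=[{"dx": 0,"dy": 0,"dz": 0,"roll": 0,"jaw": 0.56},{"dx": 0,"dy": 0,"dz": 0,"roll": 0,"jaw": 0.53},{"dx": 0,"dy": 0,"dz": 0.0015,"roll": 0,"jaw": 0.49},{"dx": 0,"dy": 0,"dz": 0.0015,"roll": 0,"jaw": 0.45},{"dx": 0.001,"dy": 0,"dz": 0.0015,"roll": 0,"jaw": 0.41},{"dx": 0,"dy": 0,"dz": 0.0015,"roll": 0,"jaw": 0.37},{"dx": 0,"dy": 0,"dz": 0.0015,"roll": 0,"jaw": 0.33},{"dx": 0.001,"dy": 0,"dz": 0.0015,"roll": 0,"jaw": 0.29},{"dx": 0,"dy": 0,"dz": 0.0015,"roll": 0,"jaw": 0.25},{"dx": 0,"dy": 0,"dz": 0.0015,"roll": 0,"jaw": 0.22}], newtons=12)

```text
t: 13.0
eef_pos: [0.4674, 0.2652, 0.0769]
ee_rot: [-3.135, 0.002, -1.391]
force: [12.9, -3.4, 4.8]
width: 0.0203
gripper_force: 5.9
```

Call:
servo_tool(moves=[{"dx": 0,"dy": 0,"dz": 0,"roll": 0,"jaw": 0.2},{"dx": 0,"dy": 0,"dz": 0,"roll": 0,"jaw": 0.18},{"dx": 0,"dy": 0,"dz": 0,"roll": 0,"jaw": 0.1},{"dx": 0,"dy": 0,"dz": 0,"roll": 0,"jaw": 0.1},{"dx": 0,"dy": 0,"dz": 0,"roll": 0,"jaw": 0.1},{"dx": 0,"dy": 0,"dz": 0,"roll": 0,"jaw": 0.1},{"dx": 0,"dy": 0,"dz": 0,"roll": 0,"jaw": 0.1},{"dx": 0,"dy": 0,"dz": 0,"roll": 0,"jaw": 0.1},{"dx": 0,"dy": 0,"dz": 0,"roll": 0,"jaw": 0.1},{"dx": 0,"dy": 0,"dz": 0,"roll": 0,"jaw": 0.1}], newtons=12)

```text
t: 14.25
eef_pos: [0.4682, 0.2655, 0.0774]
ee_rot: [-3.133, 0.002, -1.391]
force: [14.6, -4.9, 7.1]
width: 0.0174
gripper_force: 12.0
```

The tube is gripped (17.4 mm wide). Now lift it, back off and turn it half a turn.

Call:
servo_tool(moves=[{"dx": 0,"dy": 0,"dz": 0.004,"roll": 0,"jaw": 0.1},{"dx": 0,"dy": 0,"dz": 0.008,"roll": 0,"jaw": 0.1},{"dx": 0,"dy": 0,"dz": 0.012,"roll": 0,"jaw": 0.1},{"dx": -0.004,"dy": 0,"dz": 0.02,"roll": 0,"jaw": 0.1},{"dx": -0.01,"dy": 0,"dz": 0.03,"roll": 0,"jaw": 0.1},{"dx": -0.015,"dy": 0,"dz": 0.03,"roll": 0,"jaw": 0.1},{"dx": -0.02,"dy": 0,"dz": 0.03,"roll": 5,"jaw": 0.1},{"dx": -0.02,"dy": 0,"dz": 0.005,"roll": 8,"jaw": 0.1},{"dx": 0,"dy": 0,"dz": 0,"roll": 10,"jaw": 0.1},{"dx": 0,"dy": 0,"dz": 0,"roll": 10,"jaw": 0.1}], newtons=15)

```text
t: 15.5
eef_pos: [0.3939, 0.2636, 0.2143]
ee_rot: [-3.141, 0.0, -0.81]
force: [-0.5, -1.7, -1.0]
width: 0.0175
gripper_force: 15.0
```

Call:
servo_tool(moves=[{"dx": 0,"dy": 0,"dz": 0,"roll": 10,"jaw": 0.1},{"dx": 0,"dy": 0,"dz": 0,"roll": 10,"jaw": 0.1},{"dx": 0,"dy": 0,"dz": 0,"roll": 10,"jaw": 0.1},{"dx": 0,"dy": 0,"dz": 0,"roll": 10,"jaw": 0.1},{"dx": 0,"dy": 0,"dz": 0,"roll": 10,"jaw": 0.1},{"dx": 0,"dy": 0,"dz": 0,"roll": 10,"jaw": 0.1},{"dx": 0,"dy": 0,"dz": 0,"roll": 10,"jaw": 0.1},{"dx": 0,"dy": 0,"dz": 0,"roll": 10,"jaw": 0.1},{"dx": 0,"dy": 0,"dz": 0,"roll": 10,"jaw": 0.1},{"dx": 0,"dy": 0,"dz": 0,"roll": 10,"jaw": 0.1}])

```text
t: 16.75
eef_pos: [0.3942, 0.2634, 0.2139]
ee_rot: [-3.141, 0.0, 0.935]
force: [0.1, -0.4, -1.3]
width: 0.0175
gripper_force: 15.0
```

Call:
servo_tool(moves=[{"dx": 0,"dy": 0,"dz": 0,"roll": 10,"jaw": 0.1},{"dx": 0,"dy": 0,"dz": 0,"roll": 10,"jaw": 0.1},{"dx": 0,"dy": 0,"dz": 0,"roll": 10,"jaw": 0.1},{"dx": 0,"dy": 0,"dz": 0,"roll": 10,"jaw": 0.1},{"dx": 0,"dy": 0,"dz": 0,"roll": 7,"jaw": 0.1},{"dx": 0,"dy": 0,"dz": 0,"roll": 0,"jaw": 0.1},{"dx": 0,"dy": 0,"dz": 0,"roll": 0,"jaw": 0.1},{"dx": 0,"dy": 0,"dz": 0,"roll": 0,"jaw": 0.1},{"dx": 0,"dy": 0,"dz": 0,"roll": 0,"jaw": 0.1},{"dx": 0,"dy": 0,"dz": 0,"roll": 0,"jaw": 0.1}])

```text
t: 18.0
eef_pos: [0.3947, 0.2637, 0.2136]
ee_rot: [-3.142, 0.0, 1.749]
force: [-0.4, 0.1, -2.3]
width: 0.0175
gripper_force: 15.0
```

Run:
```python
from h import *
st=get_state();print(st["eef_pos"],st["ee_rot"],st["q"],st["width"],st["gripper_force"])
ims=[]
for n,(a,b,c,e) in dict(top=(185,290,200,340),scene=(130,270,150,320)).items():
    p,D=grab_frame(n);np.save(n+"5.npy",D);cv2.imwrite(f"pics/{n}5.png",p[:,:,::-1])
    ims.append(cv2.resize(p[a:b,c:e,::-1],(390,int(390*(b-a)/(e-c))),interpolation=2))
H=max(i.shape[0] for i in ims);o=np.zeros((H,780,3),np.uint8)
for k,i in enumerate(ims): o[:i.shape[0],390*k:390*k+390]=i
cv2.imwrite("pics/v5.png",o)
```

```text
[0.39470149 0.26368985 0.21355435] [-3.14154937e+00  8.05422097e-05  1.74888221e+00] [ 1.00494844e+00  3.35004229e-02 -4.32906138e-01  2.54054709e-05
 -1.10447834e+00  2.31471867e+00] 0.017505047005319112 14.991534054279327
```

View pics/v5.png

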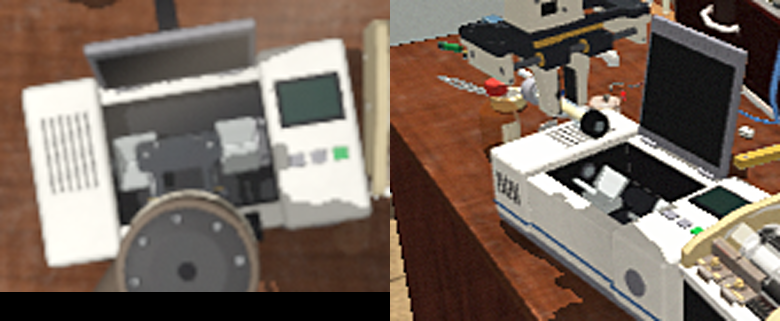

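The turned tube is held, with the black cap now at the detector end at (595,123). I'll measure its end, its tilt and the stop in the same camera.

Run:
```python
from h import *
th=np.radians(10.22);c=np.array([.4752,.2658]);R=np.array([[np.cos(th),-np.sin(th)],[np.sin(th),np.cos(th)]])
loc=lambda X:np.concatenate([(X[...,:2]-c)@R*1000,X[...,2:]*1000],-1)
t=loc(get_state()["eef_pos"]);print("tcp",t)
for n in("scene","top"):
    D=np.load(n+"5.npy");L=loc(cloud(n,D));p=cv2.imread(f"pics/{n}5.png")[:,:,::-1]
    m=(D>0)&(abs(L[...,0]-t[0])<25)&(abs(L[...,1]-t[1])<85)&(abs(L[...,2]-t[2]-9)<24)
    q=L[m];col=p[m].astype(int)
    for lo in range(-85,85,5):
        s=(q[:,1]-t[1]>=lo)&(q[:,1]-t[1]<lo+5)
        if s.sum()>2: print(n,lo,s.sum(),"x",np.round([q[s,0].min()-t[0],q[s,0].max()-t[0]]),"z",np.round([q[s,2].min(),q[s,2].max(),np.percentile(q[s,2],95)]-t[2]),col[s].mean(0).astype(int))
    m=(D>0)&(abs(L[...,0])<25)&(L[...,1]>-86)&(L[...,1]<-50)&(L[...,2]>45)&(L[...,2]<88)
    q=L[m]
    for lo in range(-86,-50,3):
        s=(q[:,1]>=lo)&(q[:,1]<lo+3)
        if s.sum()>1: print(n,"stop",lo,s.sum(),np.round([q[s,0].min(),q[s,0].max(),q[s,2].min(),q[s,2].max()]))
```

```text
tcp [-79.58295028  12.22294688 213.55409386]
scene -70 67 x [-14.  14.] z [-8. 17. 15.] [51 52 51]
scene -65 37 x [-13.  12.] z [-13.  18.  17.] [36 35 34]
scene -60 15 x [-13.   9.] z [-4. 18. 17.] [20 20 20]
scene -55 12 x [-14.  -1.] z [-3. 17. 17.] [17 18 17]
scene -50 4 x [-11.  -4.] z [ 6. 13. 13.] [215 210 174]
scene -45 21 x [-13.   6.] z [-5. 16. 16.] [202 202 189]
scene -40 13 x [-12.   3.] z [-2. 16. 16.] [216 215 199]
scene -30 8 x [-9.  0.] z [ 2. 12. 11.] [205 198 165]
scene -25 11 x [-8.  5.] z [-4. 12. 11.] [209 202 168]
scene -20 9 x [-9. 15.] z [-3. 20. 17.] [185 182 160]
scene -15 103 x [-24.  24.] z [ 0. 33. 31.] [149 143 128]
scene -10 54 x [-25.  25.] z [ 0. 33. 30.] [119 113 100]
scene -5 22 x [-24.  12.] z [ 2. 33. 31.] [92 91 86]
scene 0 18 x [-25.  11.] z [ 4. 32. 29.] [101  99  89]
scene 5 24 x [-25.  11.] z [ 3. 32. 29.] [94 89 79]
scene 35 3 x [-9. -7.] z [0. 5. 5.] [181 182 169]
scene 40 12 x [-10.  -5.] z [-8. 12. 11.] [138 138 138]
scene 45 23 x [-14.  -2.] z [-12.  15.  14.] [126 125 126]
scene 50 10 x [-15.  -4.] z [ 0. 17. 17.] [172 169 174]
scene 55 15 x [-16.   1.] z [-7. 18. 17.] [172 169 173]
scene 60 8 x [-14.   1.] z [-4. 16. 16.] [160 152 149]
top -70 17 x [-13.  12.] z [ 7. 21. 19.] [70 66 62]
top -65 20 x [-15.  13.] z [ 1. 25. 20.] [36 34 34]
top -60 9 x [ 0. 13.] z [ 2. 20. 20.] [50 50 49]
top stop -86 9 [-15.  24.  50.  84.]
top stop -74 5 [-10.  14.  80.  87.]
top stop -71 17 [-22.  17.  52.  87.]
top stop -68 18 [-24.  23.  53.  80.]
top stop -65 18 [-24.  25.  47.  84.]
top stop -62 16 [-23.  25.  49.  76.]
top stop -59 17 [-23.  22.  47.  80.]
top stop -56 16 [-22.  22.  48.  76.]
top stop -53 16 [-25.  23.  53.  76.]
```

The tube is level, about 2 mm above the fingertips. Moving over the rests, still 10 mm in front of the axis, and going down.

Call:
servo_tool(moves=[{"dx": 0.0235,"dy": 0,"dz": 0,"roll": 0,"jaw": 0.1},{"dx": 0.0235,"dy": 0.001,"dz": 0,"roll": 0,"jaw": 0.1},{"dx": 0.0235,"dy": 0,"dz": 0,"roll": 0,"jaw": 0.1},{"dx": 0,"dy": 0,"dz": -0.03,"roll": 0,"jaw": 0.1},{"dx": 0,"dy": 0,"dz": -0.03,"roll": 0,"jaw": 0.1},{"dx": 0,"dy": 0,"dz": -0.025,"roll": 0,"jaw": 0.1},{"dx": 0,"dy": 0,"dz": -0.02,"roll": 0,"jaw": 0.1},{"dx": 0,"dy": 0,"dz": -0.01,"roll": 0,"jaw": 0.1},{"dx": 0,"dy": 0,"dz": -0.008,"roll": 0,"jaw": 0.1},{"dx": 0,"dy": 0,"dz": 0,"roll": 0,"jaw": 0.1}])

```text
t: 19.35
eef_pos: [0.4654, 0.2649, 0.0907]
ee_rot: [3.141, 0.0, 1.75]
force: [0.8, -0.9, 0.2]
width: 0.0175
gripper_force: 15.0
```

Call:
servo_tool(moves=[{"dx": 0,"dy": 0,"dz": -0.003,"roll": 0,"jaw": 0.1},{"dx": 0,"dy": 0,"dz": -0.003,"roll": 0,"jaw": 0.1},{"dx": 0,"dy": 0,"dz": -0.002,"roll": 0,"jaw": 0.1},{"dx": 0,"dy": 0,"dz": -0.001,"roll": 0,"jaw": 0.1},{"dx": 0,"dy": 0,"dz": 0,"roll": 0,"jaw": 0.1},{"dx": 0,"dy": 0,"dz": 0,"roll": 0,"jaw": 0.1},{"dx": 0,"dy": 0,"dz": 0,"roll": 0,"jaw": 0.1},{"dx": 0,"dy": 0,"dz": 0,"roll": 0,"jaw": 0.1},{"dx": 0,"dy": 0,"dz": 0,"roll": 0,"jaw": 0.1},{"dx": 0,"dy": 0,"dz": 0,"roll": 0,"jaw": 0.1}])

```text
t: 20.6
eef_pos: [0.4667, 0.266, 0.0826]
ee_rot: [3.138, -0.002, 1.75]
force: [6.2, 1.6, 6.0]
width: 0.0174
gripper_force: 15.0
```

It touches the slope. Raise it a little and slide it toward the stop.

Call:
servo_tool(moves=[{"dx": 0,"dy": 0,"dz": 0.002,"roll": 0,"jaw": 0.1},{"dx": 0,"dy": -0.001,"dz": 0,"roll": 0,"jaw": 0.1},{"dx": 0,"dy": -0.001,"dz": 0,"roll": 0,"jaw": 0.1},{"dx": 0.0005,"dy": -0.001,"dz": 0,"roll": 0,"jaw": 0.1},{"dx": 0,"dy": -0.001,"dz": 0,"roll": 0,"jaw": 0.1},{"dx": 0,"dy": 0,"dz": 0,"roll": 0,"jaw": 0.1},{"dx": 0,"dy": 0,"dz": 0,"roll": 0,"jaw": 0.1},{"dx": 0,"dy": 0,"dz": 0,"roll": 0,"jaw": 0.1},{"dx": 0,"dy": 0,"dz": 0,"roll": 0,"jaw": 0.1},{"dx": 0,"dy": 0,"dz": 0,"roll": 0,"jaw": 0.1}])

```text
t: 21.85
eef_pos: [0.466, 0.265, 0.084]
ee_rot: [3.138, -0.006, 1.75]
force: [-5.1, 16.8, -0.1]
width: 0.0174
gripper_force: 15.0
```

Call:
servo_tool(moves=[{"dx": 0,"dy": -0.001,"dz": 0,"roll": 0,"jaw": 0.1},{"dx": 0,"dy": -0.001,"dz": 0,"roll": 0,"jaw": 0.1},{"dx": 0.0005,"dy": -0.001,"dz": 0,"roll": 0,"jaw": 0.1},{"dx": 0,"dy": -0.001,"dz": 0,"roll": 0,"jaw": 0.1},{"dx": 0,"dy": 0,"dz": 0,"roll": 0,"jaw": 0.1},{"dx": 0,"dy": 0,"dz": 0,"roll": 0,"jaw": 0.1},{"dx": 0,"dy": 0,"dz": 0,"roll": 0,"jaw": 0.1},{"dx": 0,"dy": 0,"dz": 0,"roll": 0,"jaw": 0.1},{"dx": 0,"dy": 0,"dz": 0,"roll": 0,"jaw": 0.1},{"dx": 0,"dy": 0,"dz": 0,"roll": 0,"jaw": 0.1}])

```text
t: 23.1
eef_pos: [0.4669, 0.2626, 0.0845]
ee_rot: [3.137, -0.008, 1.75]
force: [-7.5, 21.2, 1.9]
width: 0.0176
gripper_force: 15.0
```

Contact with the stop is confirmed at about 17–21 N. Relieve the push, then open slowly while lowering, so the rear finger lets the tube down into the V.

Call:
servo_tool(moves=[{"dx": -0.0005,"dy": 0.003,"dz": -0.001,"roll": 0,"jaw": 0.1},{"dx": -0.0005,"dy": 0.0015,"dz": -0.001,"roll": 0,"jaw": 0.1},{"dx": 0,"dy": 0,"dz": 0,"roll": 0,"jaw": 0.19},{"dx": 0,"dy": 0,"dz": 0,"roll": 0,"jaw": 0.21},{"dx": 0,"dy": 0,"dz": -0.001,"roll": 0,"jaw": 0.23},{"dx": 0,"dy": 0,"dz": -0.001,"roll": 0,"jaw": 0.25},{"dx": 0,"dy": 0,"dz": -0.001,"roll": 0,"jaw": 0.27},{"dx": 0,"dy": 0,"dz": -0.001,"roll": 0,"jaw": 0.29},{"dx": 0,"dy": 0,"dz": -0.001,"roll": 0,"jaw": 0.31},{"dx": 0,"dy": 0,"dz": -0.001,"roll": 0,"jaw": 0.33}], newtons=5)

```text
t: 24.35
eef_pos: [0.4652, 0.2612, 0.0755]
ee_rot: [-3.142, 0.0, 1.749]
force: [1.0, 0.9, -0.8]
width: 0.0287
gripper_force: 0.2
```

Call:
servo_tool(moves=[{"dx": 0,"dy": 0,"dz": -0.001,"roll": 0,"jaw": 0.35},{"dx": 0,"dy": 0,"dz": -0.001,"roll": 0,"jaw": 0.37},{"dx": 0,"dy": 0,"dz": -0.001,"roll": 0,"jaw": 0.39},{"dx": 0,"dy": 0,"dz": -0.001,"roll": 0,"jaw": 0.41},{"dx": 0,"dy": 0,"dz": -0.001,"roll": 0,"jaw": 0.43},{"dx": 0,"dy": 0,"dz": -0.001,"roll": 0,"jaw": 0.45},{"dx": 0,"dy": 0,"dz": 0,"roll": 0,"jaw": 0.48},{"dx": 0,"dy": 0,"dz": 0,"roll": 0,"jaw": 0.51},{"dx": 0,"dy": 0,"dz": 0,"roll": 0,"jaw": 0.54},{"dx": 0,"dy": 0,"dz": 0,"roll": 0,"jaw": 0.56}])

```text
t: 25.6
eef_pos: [0.4652, 0.2612, 0.0696]
ee_rot: [-3.142, -0.0, 1.749]
force: [-0.2, -1.1, 0.4]
width: 0.0485
gripper_force: 0.0
```

Run:
```python
from h import *
st=get_state();print(st["eef_pos"],st["force"],st["width"])
p,D=grab_frame("scene");np.save("scene6.npy",D)
cv2.imwrite("pics/v6.png",cv2.resize(p[150:270,190:320,::-1],(780,600)[0:2] and (650,600),interpolation=2))
```

```text
[0.4651598  0.26120818 0.06957713] [-0.17678901 -1.08032253  0.35980901] 0.048516165361959566
```

View pics/v6.png

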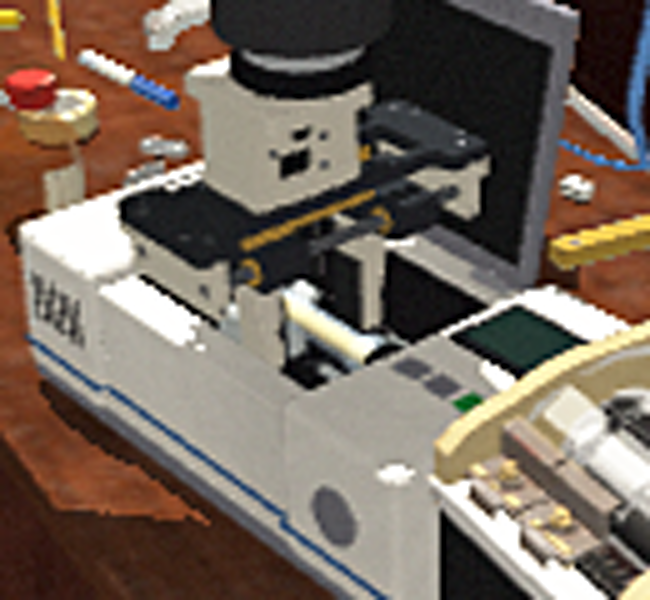

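The tube lies in the rests with its black cap toward the stop. Raise the hand, move clear and measure.

Call:
servo_tool(moves=[{"dx": 0,"dy": 0,"dz": 0.01,"roll": 0,"jaw": 0.56},{"dx": 0,"dy": 0,"dz": 0.02,"roll": 0,"jaw": 0.56},{"dx": -0.005,"dy": 0,"dz": 0.04,"roll": 0,"jaw": 0.56},{"dx": -0.01,"dy": 0,"dz": 0.05,"roll": 0,"jaw": 0.56},{"dx": -0.01,"dy": 0,"dz": 0.05,"roll": 0,"jaw": 0.56},{"dx": -0.02,"dy": 0.04,"dz": 0.03,"roll": -10,"jaw": 0.3},{"dx": -0.02,"dy": 0.05,"dz": 0,"roll": -10,"jaw": 0.1},{"dx": -0.02,"dy": 0.05,"dz": 0,"roll": -10,"jaw": 0},{"dx": -0.02,"dy": 0.05,"dz": 0,"roll": -10,"jaw": 0},{"dx": 0,"dy": 0.05,"dz": 0,"roll": -10,"jaw": 0}])

```text
t: 26.9
eef_pos: [0.3588, 0.5028, 0.2711]
ee_rot: [-3.141, -0.002, 0.872]
force: [0.8, 0.4, -0.0]
width: 0.0047
gripper_force: 0.0
```

Run:
```python
from h import *
th=np.radians(10.22);c=np.array([.4767,.2595]);R=np.array([[np.cos(th),-np.sin(th)],[np.sin(th),np.cos(th)]])
loc=lambda X:np.concatenate([(X[...,:2]-c)@R*1000,X[...,2:]*1000],-1)
st=get_state();print(st["eef_pos"],st["ee_rot"])
p,D=grab_frame("top");cv2.imwrite("pics/top7.png",p[:,:,::-1]);L=loc(cloud("top",D));ok=D>0
cv2.imwrite("pics/v7.png",cv2.resize(p[200:280,225:315,::-1],(675,600),interpolation=2))
for lo in range(-92,100,3):
    s=ok&(abs(L[...,0])<5)&(L[...,1]>=lo)&(L[...,1]<lo+3)
    if s.sum(): print(lo,s.sum(),np.round(np.median(L[s][:,2]),1),p[s].mean(0).astype(int))
for lo in range(-60,61,10):
    s=ok&(abs(L[...,0])<30)&(L[...,1]>=lo)&(L[...,1]<lo+10)&(L[...,2]>77)
    if s.sum(): print("c",lo,L[s][:,0].min().round(1),L[s][:,0].max().round(1),L[s][:,0].mean().round(1),np.percentile(L[s][:,2],90))
```

```text
[0.3588312  0.50283845 0.27110141] [-3.14097825e+00 -1.54263144e-03  8.72473682e-01]
-92 3 102.9 [253 251 243]
-89 3 107.1 [253 251 243]
-86 3 104.9 [253 251 243]
-83 5 104.0 [247 245 237]
-80 7 93.9 [186 183 177]
-77 3 39.2 [97 96 96]
-74 3 38.4 [120 119 121]
-71 4 34.6 [123 122 124]
-68 1 82.7 [128 128 130]
-65 4 84.4 [175 174 175]
-62 3 89.8 [145 144 145]
-59 3 87.2 [49 49 51]
-56 3 89.2 [48 48 50]
-53 3 87.3 [48 48 50]
-50 4 86.4 [47 47 50]
-47 4 85.4 [49 50 51]
-44 4 83.0 [129 127 113]
-41 3 78.9 [206 202 179]
-38 3 87.0 [226 223 199]
-35 3 86.2 [229 226 204]
-32 4 83.0 [224 222 202]
-29 4 82.4 [224 223 203]
-26 4 79.3 [221 217 194]
-23 3 77.8 [222 216 185]
-20 3 82.1 [223 216 186]
-17 3 74.0 [223 216 186]
-14 4 81.3 [214 208 181]
-11 4 78.7 [216 210 182]
-8 4 77.5 [217 211 182]
-5 3 80.1 [223 216 184]
-2 3 78.6 [223 217 186]
1 3 79.7 [224 218 187]
4 3 78.5 [223 216 186]
7 4 76.6 [215 209 182]
10 4 82.1 [216 210 181]
13 3 81.0 [222 215 185]
16 3 82.8 [223 216 185]
19 3 80.6 [224 217 187]
22 3 81.0 [223 217 187]
25 4 81.3 [215 210 182]
28 4 81.6 [216 210 182]
31 4 83.6 [215 209 1
[... 324 characters left out ...]
5 [202 206 203]
76 3 50.6 [188 191 187]
79 4 52.7 [153 156 152]
82 4 54.8 [139 142 138]
85 3 52.1 [133 136 131]
88 6 50.1 [101 103 101]
91 4 92.6 [103 103 101]
94 5 101.1 [178 175 168]
97 3 101.8 [236 234 226]
c -60 -24.2 27.4 0.2 89.47117847834974
c -50 -22.7 25.8 0.8 87.445743934712
c -40 -24.2 11.6 -0.7 88.25095587067133
c -30 -10.7 10.2 -0.7 84.36562440589195
c -20 -5.5 6.6 0.8 85.12544968644264
c -10 -7.4 8.1 -0.7 81.33643327249838
c 0 -5.6 7.0 0.7 83.01231904107749
c 10 -7.1 8.9 -0.1 83.59199322754598
c 20 -5.7 6.9 0.3 83.74422132506537
c 30 -7.2 7.9 -0.5 83.59217214786663
c 40 -22.8 7.8 -0.3 85.51245451432885
c 50 -12.6 20.9 0.8 88.55789362846062
c 60 -23.3 13.0 -0.9 87.40392849097384
```

View pics/v7.png

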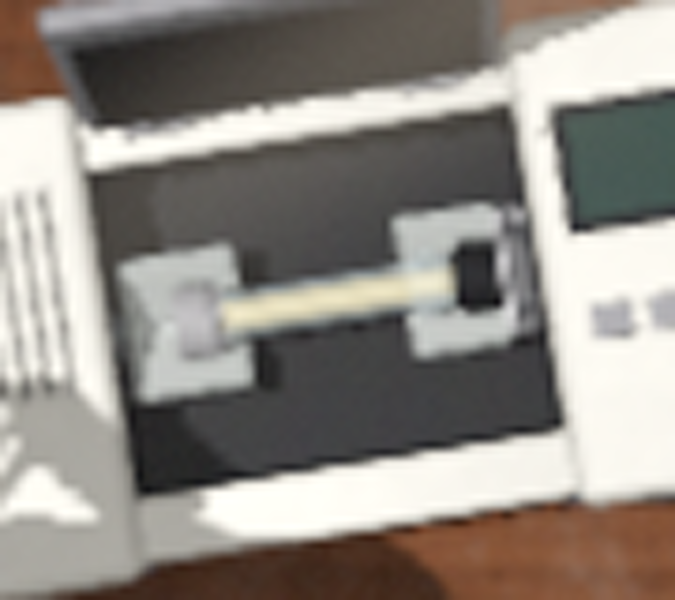

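The black cap lies flush with the stop plate at about (505,272), on the axis, with nothing displaced. Now go back to the lid grip to shut the lid under control.

Call:
servo_tool(moves=[{"dx": 0,"dy": 0,"dz": 0.05,"roll": -5,"jaw": 0.6},{"dx": 0,"dy": 0,"dz": 0.05,"roll": -5,"jaw": 0.6},{"dx": 0.036,"dy": -0.03,"dz": 0,"roll": -5,"jaw": 0.6},{"dx": 0.036,"dy": -0.03,"dz": 0,"roll": -5,"jaw": 0.6},{"dx": 0.036,"dy": -0.03,"dz": 0,"roll": -5,"jaw": 0.6},{"dx": 0.036,"dy": -0.03,"dz": 0,"roll": -5,"jaw": 0.6},{"dx": 0.036,"dy": -0.03,"dz": 0,"roll": -5,"jaw": 0.6},{"dx": 0.036,"dy": -0.03,"dz": 0,"roll": -4.8,"jaw": 0.6},{"dx": 0.034,"dy": -0.028,"dz": 0,"roll": 0,"jaw": 0.6},{"dx": 0,"dy": 0,"dz": 0,"roll": 0,"jaw": 0.6}], newtons=15)

```text
t: 28.2
eef_pos: [0.6119, 0.2907, 0.3694]
ee_rot: [3.141, 0.001, 0.179]
force: [-0.1, 1.0, 0.2]
width: 0.0526
gripper_force: 0.0
```

Call:
servo_tool(moves=[{"dx": 0,"dy": 0,"dz": -0.04,"roll": 0,"jaw": 0.6},{"dx": 0,"dy": 0,"dz": -0.04,"roll": 0,"jaw": 0.6},{"dx": 0,"dy": 0,"dz": -0.03,"roll": 0,"jaw": 0.6},{"dx": 0,"dy": 0,"dz": -0.02,"roll": 0,"jaw": 0.6},{"dx": 0,"dy": 0,"dz": -0.02,"roll": 0,"jaw": 0.6},{"dx": 0,"dy": 0,"dz": -0.012,"roll": 0,"jaw": 0.6},{"dx": 0,"dy": 0,"dz": 0,"roll": 0,"jaw": 0.6},{"dx": 0,"dy": 0,"dz": 0,"roll": 0,"jaw": 0.6},{"dx": 0,"dy": 0,"dz": 0,"roll": 0,"jaw": 0.6},{"dx": 0,"dy": 0,"dz": 0,"roll": 0,"jaw": 0.6}])

```text
t: 29.45
eef_pos: [0.6104, 0.2933, 0.2081]
ee_rot: [-3.141, -0.001, 0.182]
force: [0.3, -0.4, -0.7]
width: 0.0526
gripper_force: 0.0
```

Call:
servo_tool(moves=[{"dx": 0,"dy": 0.002,"dz": 0,"roll": 0,"jaw": 0.3},{"dx": 0,"dy": 0,"dz": 0,"roll": 0,"jaw": 0.1},{"dx": 0,"dy": 0,"dz": 0,"roll": 0,"jaw": 0.1},{"dx": 0,"dy": 0,"dz": 0,"roll": 0,"jaw": 0.1},{"dx": 0,"dy": 0,"dz": 0,"roll": 0,"jaw": 0.1},{"dx": -0.009,"dy": -0.0015,"dz": 0.004,"roll": 0,"jaw": 0.1},{"dx": -0.0115,"dy": -0.002,"dz": 0.004,"roll": 0,"jaw": 0.1},{"dx": -0.012,"dy": -0.002,"dz": 0.0025,"roll": 0,"jaw": 0.1},{"dx": -0.012,"dy": -0.002,"dz": 0.0015,"roll": 0,"jaw": 0.1},{"dx": -0.012,"dy": -0.002,"dz": 0.0005,"roll": 0,"jaw": 0.1}])

```text
t: 30.7
eef_pos: [0.5529, 0.2851, 0.2205]
ee_rot: [3.141, -0.0, 0.182]
force: [2.1, -2.3, -1.4]
width: 0.0201
gripper_force: 15.0
```

Call:
servo_tool(moves=[{"dx": -0.012,"dy": -0.002,"dz": -0.0005,"roll": 0,"jaw": 0.1},{"dx": -0.012,"dy": -0.002,"dz": -0.0015,"roll": 0,"jaw": 0.1},{"dx": -0.012,"dy": -0.002,"dz": -0.0025,"roll": 0,"jaw": 0.1},{"dx": -0.0115,"dy": -0.002,"dz": -0.0035,"roll": 0,"jaw": 0.1},{"dx": -0.0115,"dy": -0.002,"dz": -0.0045,"roll": 0,"jaw": 0.1},{"dx": -0.011,"dy": -0.002,"dz": -0.0055,"roll": 0,"jaw": 0.1},{"dx": -0.0105,"dy": -0.002,"dz": -0.0065,"roll": 0,"jaw": 0.1},{"dx": -0.01,"dy": -0.002,"dz": -0.0075,"roll": 0,"jaw": 0.1},{"dx": -0.009,"dy": -0.0015,"dz": -0.0085,"roll": 0,"jaw": 0.1},{"dx": -0.0085,"dy": -0.0015,"dz": -0.009,"roll": 0,"jaw": 0.1}])

```text
t: 31.95
eef_pos: [0.4449, 0.2655, 0.1704]
ee_rot: [3.14, 0.0, 0.182]
force: [3.9, -6.2, -2.0]
width: 0.0202
gripper_force: 15.0
```

Call:
servo_tool(moves=[{"dx": -0.0075,"dy": -0.0015,"dz": -0.01,"roll": 0,"jaw": 0.1},{"dx": -0.0065,"dy": -0.001,"dz": -0.0105,"roll": 0,"jaw": 0.1},{"dx": -0.006,"dy": -0.001,"dz": -0.011,"roll": 0,"jaw": 0.1},{"dx": -0.005,"dy": -0.001,"dz": -0.0115,"roll": 0,"jaw": 0.1},{"dx": -0.003,"dy": 0,"dz": -0.01,"roll": 0,"jaw": 0.1},{"dx": 0,"dy": 0,"dz": -0.002,"roll": 0,"jaw": 0.1},{"dx": 0,"dy": 0,"dz": 0,"roll": 0,"jaw": 0.1},{"dx": 0,"dy": 0,"dz": 0,"roll": 0,"jaw": 0.1},{"dx": 0,"dy": 0,"dz": 0,"roll": 0,"jaw": 0.1},{"dx": 0,"dy": 0,"dz": 0,"roll": 0,"jaw": 0.1}])

```text
t: 33.2
eef_pos: [0.4158, 0.2602, 0.1148]
ee_rot: [3.139, 0.003, 0.181]
force: [-1.0, -6.2, -0.8]
width: 0.0202
gripper_force: 15.0
```

Call:
servo_tool(moves=[{"dx": 0,"dy": 0,"dz": 0,"roll": 0,"jaw": 0.3},{"dx": 0,"dy": 0,"dz": 0,"roll": 0,"jaw": 0.5},{"dx": 0,"dy": 0,"dz": 0,"roll": 0,"jaw": 0.6},{"dx": 0,"dy": 0,"dz": 0,"roll": 0,"jaw": 0.6},{"dx": 0,"dy": 0,"dz": 0.03,"roll": 0,"jaw": 0.6},{"dx": 0,"dy": 0,"dz": 0.05,"roll": 0,"jaw": 0.6},{"dx": 0,"dy": 0,"dz": 0.05,"roll": 0,"jaw": 0.6},{"dx": -0.03,"dy": 0.05,"dz": 0.02,"roll": 0,"jaw": 0.6},{"dx": -0.03,"dy": 0.05,"dz": 0,"roll": 0,"jaw": 0.6},{"dx": 0,"dy": 0.05,"dz": 0,"roll": 0,"jaw": 0.6}])

```text
t: 34.45
eef_pos: [0.3561, 0.4138, 0.2669]
ee_rot: [-3.139, -0.001, 0.183]
force: [0.4, 0.0, -0.1]
width: 0.0527
gripper_force: 0.0
```

Run:
```python
from h import *
th=np.radians(10.22);c=np.array([.4767,.2595]);R=np.array([[np.cos(th),-np.sin(th)],[np.sin(th),np.cos(th)]])
D0=np.load("scene0.npy");p,D=grab_frame("scene")
for d in(D0,D):
    P=cloud("scene",d);L=(P[...,:2]-c)@R
    m=(d>0)&(abs(L[...,1]-.0065)<.07)&(L[...,0]>-.08)&(L[...,0]<.07)&(P[...,2]>.085)&(P[...,2]<.13)
    print(m.sum(),np.polyfit(L[m][:,0],P[m][:,2],1))
```

```text
1300 [-0.01742136  0.10762466]
1283 [-0.01793887  0.10769005]
```

The lid plane matches how it was shut at the start, so I'm handing in.

```bash
python3 -c "
from station import *
print(job_done())"
```

```text
the job is handed in; nothing more can be done
None
```

I handed the job in at about 34 s: the lid went back onto its stop, the tube is turned with its black cap against the end-stop bracket, and the lid is shut again. The hand-in call gave no pass or fail result.

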